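# Dock the carrier plate and start its locking screw by feel

## Robot

A 7-joint arm with a two-finger parallel gripper is mounted at the origin on a cart in front of the work surface, level with it; the furniture and walls round the work are solid. World frame = base frame: x ahead of the robot, y to its left, z up, the work surface at z = 0. Lengths are in m, angles in rad, forces in N, time in s.
With the tool pointing down it reaches from about 0.4 to 0.875 m from the base axis. Payload 19.3 kg.
Tool frame: the origin (TCP) lies between the finger pads, 19 mm behind the fingertips; this is the grasp point; z points along the fingers, y is the line along which they close (so a half turn about z gives the same grasp; the last joint's range is limited). The gripper opens to 85 mm and grips with 20 to 120 N. Pads are 22 mm wide; open, the fingers measure 114 mm over their backs; the gripper's body (76 mm by 85 mm) begins 54 mm behind the grasp point. The pads swing forward as they close: fully open they stand 13 mm farther back than shut.
Start: joints at [1.142, 0.521, -0.036, 1.599, 0.021, 1.021, -0.113], TCP at [0.219, -0.585, 0.25] pointing down, gripper open.
Joint ranges: [-2.91, 2.91], [-0.3, 2.13], [-1.5, 1.42], [0.17, 2.43], [-1.26, 4.41], [0.16, 1.93], [-2.52, 2.52]. Speed limits (rad/s): [1.89, 1.89, 2.39, 2.39, 3.01, 3.01, 3.01].

## Interface

Orientations are given as [roll, pitch, yaw] about the fixed x, y, z axes, in that order (R = Rz(yaw) Ry(pitch) Rx(roll)).
In Python, from workcell import monitor, optics, job_done gives the robot as it stands.
- The arm moves only by the shell command python3 -m handwheel 'ROWS' [FORCE]. ROWS is JSON, a list of rows, each an object of numbers: "dx", "dy", "dz": the shift along the tool's x, y, z in cm; "wx", "wy", "wz": the turn, a rotation vector about the tool's x, y, z in rad; "claw": the opening in per cent of the stroke, from 0 (shut) to 100 (fully open). A call has 1 to 8 rows; each row shifts and turns the commanded pose from where the row before left it, along the tool's axes as they then stand; what a row does not reach is not made up. A row lasts 1/8 s, in which the tool goes at most 62.5 mm and 10.7 degrees, less where a joint would pass 70% of its speed; a pose out of reach is approached as far as the arm can. A call with a gripper value outside its range is refused whole. The fingers move at their own pace and stop on an object; FORCE is the grip in N (left out, the last holds). Time passes only in rows, so rows that do not move let the fingers close. It gives the time, the measured TCP pose, the force, the opening and the grip force at its end, in the units of the state.
- monitor.observe(): the state, without advancing time (a new reading comes with each control period).
- optics.grab_frame(name): name is "side" or "top"; returns a dict with "frame" (480x640x3 uint8, blue, green, red), "fovy" (degrees; the focal length in pixels is half the picture's height over the tangent of half this angle, whatever the lens; pixels are square), "cx", "cy" (the principal point, pixels), "k1" (the pictures are not rectified: a ray, as slopes to the right and down, at radius r is drawn at 1 + k1 r^2 times it, then the intrinsics apply), "R" (3x3) and "t" (3): a world point X has camera coordinates R X + t. Camera axes: x right, y down, z forward; pixel columns grow to the right and rows downward; lengths in m; the calibration is good to about 2 mm. A picture is of the moment at which its call begins. There is no depth.
- job_done(): hands the job in; it is judged then, once.
Trained networks look in the newest picture that a camera, given by its name, has taken for a name from the list of things; names that differ only in an ending like _2 or _b are one class to them, and where a whole thing is asked for, a point or a joint stands for the part that bears it (a point fixed in the world has none). Each returns a list of dicts, best first, with "p" (0 to 1); they miss things now and then, are a little off and sometimes report something else, mostly with a low value. They report only what shows in the picture. A call takes as long as a camera call.
- optics.masks_of(name, camera): "region" (480x640 bool, what is visible of it) and "rect" ([left, top, width, height] in pixels, round what is visible of it).
The state is a dict: "clock": time; "qpos": joint angles; "qd": joint speeds; "joint_efforts": joint torques, N m; "position": TCP position; "tool_rot": TCP orientation; "force": force on the tool from outside, world axes, zero at the start; "moment": the same for the moment, N m; "grip_width": finger opening in m; "finger_force": force on a finger pad.
Only numpy, scipy, OpenCV 4.12 (cv2) and the standard library are available. Lean on these libraries where they do the work, as an engineer would, in place of code of your own. Each camera call takes 0.05 s, during which the arm holds its last target. There are 200 camera calls.

## Task

Slide the flat carrier plate, tab end last, into the slot of the aluminium dock until it is fully home against the stop. Then start the dock's locking screw as one starts a thread by hand: turn its black collar backward (anticlockwise from above) until the bolt is felt to drop, then forward (clockwise) one full turn from there, and finish while still gripping the collar, holding the screw started. Leave the cups, the tape roll and the black marker pen where they are.

Things in the scene. Friction and masses are not known exactly. Their poses are not given: they have to be found in the camera images.
- dock: Fixed aluminium dock, 93 mm long, 115 wide, flat roof 20 mm above the worktop. Origin: on the worktop at the centre of the slot's mouth; +x points into the slot, z up. The slot is 83 mm wide, 12 high, without floor (the plate rides on the worktop), and ends at a stop 85 mm in. The locking screw stands on the roof at x = 55, y = 0: a fixed steel boss (radius 29, then 24) up to z = 44.5
- mouth (a point): same point as the dock's origin. Two guide wings, 12 mm high, flare from here 45 mm outward (toward the dock's -x), to about 55 mm either side at their ends
- carrier: Loose flat grey plate, 160 mm long (x), 80 wide (y), 10 thick, 0.25 kg. Origin: centre of its underside; it lies flat, z up; +x points to the leading end, which enters the slot first. A square 16 mm hole goes through it at x = +50, an upright tab stands at x = -50. Fully home, its origin lies at dock x = +5 mm, y = 0, with the same axes
- tab (a point): grip point in the plate's tab, 36 mm above the plate's underside, on the tab's centre; axes as the plate. The tab is 36 mm long (x), 16 mm thick (y) and reaches from z = 10 to z = 51 mm: grip it across the 16 mm
- collar: Black knurled round collar of the locking screw, 36 mm diameter, 32 high; origin: centre of its underside, 45 mm above the worktop, z up. Turns by hand (0.05 to 0.1 N m), stays at its height, keeps its angle when let go; at a hard stop it slips harmlessly on the bolt (0.2 N m). Its lowest 4 mm are a steel flange (radius 22, nib to radius 30 on +x): grip above it. Clockwise from above is forward
- collar_grip (a point): on the collar's axis, 26 mm above its underside: a good TCP height to grip it
- bolt (a joint): How far (m) the sprung bolt has sunk through the collar; it turns with the collar, about 1.5 N pushes it down (no pressing needed). 0 at the start, resting on the thread's crest. Turned backward 0.4 to 1.5 rad (unseen, differs each time) it drops to about 0.009; a hard stop follows 0.35 rad farther. Then it sinks 8.5 mm per turn forward: about 0.0172 after one turn, hard stop at 0.0195
- bolt_top (a point): top of the bolt, a bright 16 mm steel pin; it stands 24 mm above the collar's top face at the start, 15.5 after the drop, 7 after one turn forward. Turned forward without the drop it jams after 0.4 to 1.4 rad. Its 10 mm tip is 21 mm above the worktop at the start and enters the plate's hole during the forward turn; a plate not home catches it
- cup_a: white-lidded specimen cup, 56 mm diameter, 57 high; origin: centre of underside; bystander
- cup_b: white-lidded specimen cup, 56 mm diameter, 57 high; origin: centre of underside; bystander
- tape: white tape roll lying flat, 58 mm diameter, 20 high; origin: centre of underside; bystander
- pen: black marker pen lying down, 150 mm long, 14 mm thick; bystander

How it is judged:
On the way, in this order (a step that is already met when the one before it is completed fails the run):
1. the carrier plate lies fully home in the slot (x of carrier in the frame of dock between 0.002 and 0.009 m and angle between the x axis of carrier and the x axis of dock, either way round below 0.06 rad and y of carrier in the frame of dock between -0.004 and 0.004 m), for 0.2 s.
2. the bolt has dropped through the thread's entry, before any forward turn (value of joint bolt between 0.0075 and 0.0108 m), for 0.1 s.
At the end, for the whole second after the job is handed in: the plate is home (its origin within 4 mm of fully home, aligned within 0.06 rad, flat); the bolt has sunk 15.3 to 18.7 mm, that is one turn forward after the drop to within about a fifth of a turn, and is at rest; the fingers still grip the collar with more than 3 N (x of carrier in the frame of dock between 0.001 and 0.009 m and angle between the x axis of carrier and the x axis of dock, either way round below 0.06 rad and angle between carrier's own z axis and vertical below 0.06 rad and value of joint bolt between 0.0153 and 0.0187 m and velocity of joint bolt below 0.002 m/s and linear speed of carrier below 0.01 m/s and contact force between the fingers and collar above 3 N and y of carrier in the frame of dock between -0.004 and 0.004 m); the arm keeps its last pose, push and grip.
It fails at once if a bystander is moved more than 20 mm (distance of any of cup_a, cup_b, tape, pen from where it was at the start of the episode above 0.02 m).
It also fails if it takes over 72 s, if anything falls off the work surface, if the arm or the gripper's body presses on something with over 40 N, if the wrist force passes 120 N, or if a joint passes its speed limit or range.

## Working session

There is one attempt and no reset: what is moved stays moved. The work goes in short steps, Python scripts to look and compute and a shell command to move; the robot and the scene stay as the last step left them, time stands still between calls to the robot, and variables do not carry over. Pictures are saved under pics/ and viewed, at most 10 in all, crops included, and the job is handed in when it is done.

```bash
ls; mkdir -p pics; python3 - <<'E'
from workcell import monitor, optics
import cv2
s=monitor.observe(); print({k:s[k] for k in("clock","position","tool_rot","grip_width","force")})
for c in("side","top"):
    f=optics.grab_frame(c); cv2.imwrite(f"pics/{c}0.png",f["frame"])
    print(c,f["fovy"],f["cx"],f["cy"],f["k1"],f["R"],f["t"])
    for n in("carrier","dock","collar","tab","bolt_top","cup_a","tape","pen"):
        print(n,[(round(d["p"],2),d["rect"]) for d in optics.masks_of(n,c)][:3])
E
```

```text
pics
{'clock': 0.0, 'position': array([ 0.21933152, -0.58492443,  0.24942063]), 'tool_rot': array([-3.14047584e+00,  8.01503620e-05,  3.58808687e-01]), 'grip_width': 0.0854741074661219, 'force': array([ 0.64859348, -0.82427227,  0.8970269 ])}
side 52.42785610842445 314.57787782531875 247.12902354090446 -0.033769333002877835 [[-0.9787736  -0.20487301  0.00541265]
 [-0.08117893  0.36330882 -0.92812536]
 [ 0.18818137 -0.90886399 -0.37222846]] [0.54845155 0.11413888 0.91523818]
carrier [(0.66, [276.4, 333.1, 59.9, 67.6]), (0.65, [317.3, 225.6, 66.9, 72.1])]
dock [(0.92, [321.7, 229.0, 62.0, 64.0]), (0.42, [355.7, 222.2, 44.7, 12.8])]
collar [(0.87, [342.4, 231.4, 17.8, 25.4]), (0.42, [344.3, 227.4, 12.2, 12.4])]
tab [(0.85, [279.9, 331.8, 58.5, 66.8]), (0.68, [228.2, 242.5, 28.2, 32.9])]
bolt_top [(0.53, [346.7, 226.5, 10.7, 11.8]), (0.35, [315.1, 227.4, 69.5, 68.0])]
cup_a [(0.62, [231.6, 243.4, 22.3, 32.5]), (0.58, [187.1, 283.1, 28.8, 40.9])]
tape [(0.71, [336.4, 227.4, 23.7, 34.3]), (0.56, [399.8, 251.3, 27.9, 21.6])]
pen [(0.51, [355.9, 221.9, 45.0, 14.4]), (0.38, [344.2, 227.2, 11.7, 14.8])]
top 49.123426102571 325.7351418511293 233.88877022801864 0.04617799599181899 [[-0.02701023 -0.99962678  0.00409229]
 [-0.99243868  0.02632521 -0.11988519]
 [ 0.11973272 -0.00729948 -0.99277933]] [0.04437444 0.54366641 1.08494493]
carrier [(0.58, [163.0, 229.4, 83.2, 49.4]), (0.31, [326.4, 136.8, 28.6, 26.2])]
dock [(0.74, [314.4, 226.1, 73.6, 68.3])]
collar [(0.84, [357.0, 243.7, 22.1, 22.1]), (0.7, [328.8, 137.6, 26.8, 27.2])]
tab [(0.61, [166.6, 230.1, 80.0, 51.0])]
bolt_top [(0.63, [316.4, 224.0, 73.1, 71.4]), (0.61, [383.3, 307.1, 28.1, 26.5])]
cup_a [(0.98, [234.7, 138.8, 28.8, 29.5]), (0.88, [325.4, 136.0, 30.6, 26.9])]
tape [(0.9, [381.9, 307.3, 29.9, 27.9])]
pen [(0.84, [476.1, 245.1, 42.4, 52.4]), (0.21, [313.6, 229.4, 76.5, 65.1])]
```

```bash
python3 - <<'E'
import cv2
t=cv2.imread("pics/top0.png")[120:345,140:440]; cv2.imwrite("pics/top0c.png",cv2.resize(t,(800,600),interpolation=cv2.INTER_CUBIC))
t=cv2.imread("pics/side0.png")[210:420,180:460]; cv2.imwrite("pics/side0c.png",cv2.resize(t,(800,600),interpolation=cv2.INTER_CUBIC))
E
```

```text
(no output)
```

View pics/top0c.png

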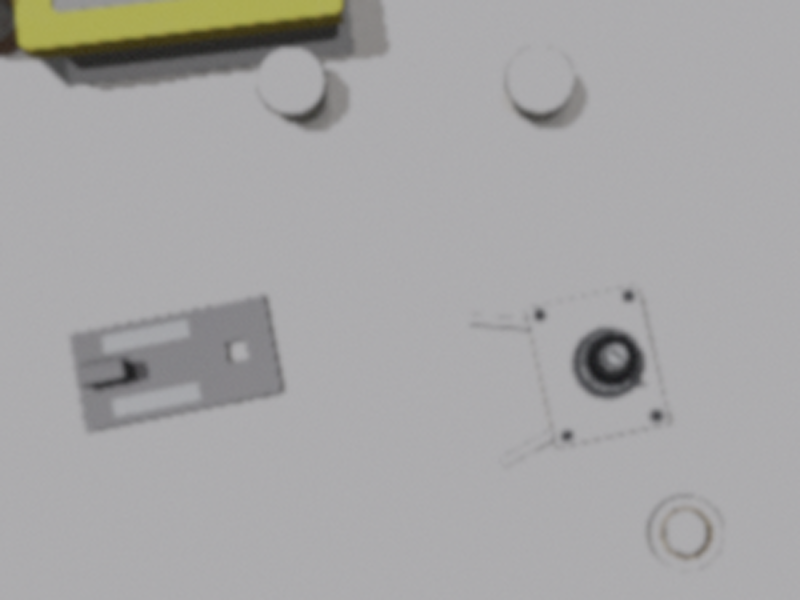

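View pics/side0c.png

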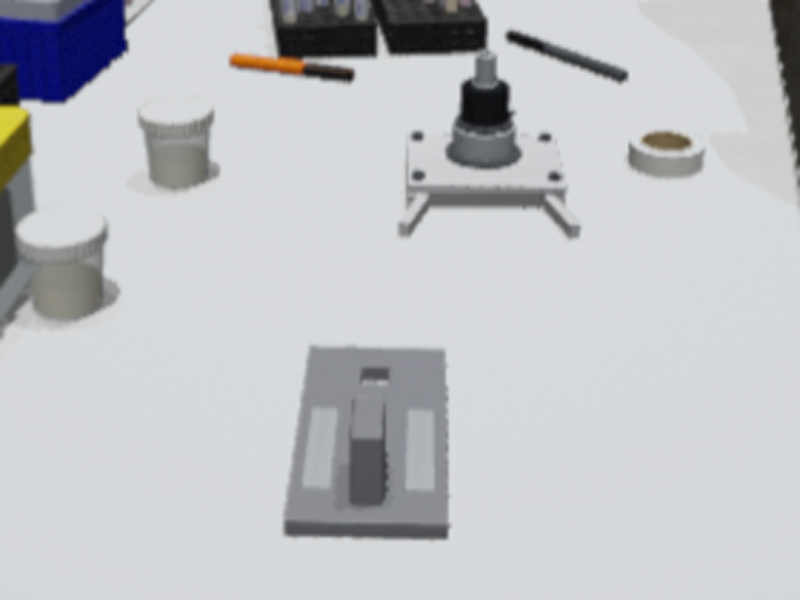

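The top view shows the plate at left, with crop corners (70,335), (267,296), (284,391) and (88,432). Its leading end points right, toward the dock, whose collar is at (612,355). The side view confirms that the dock mouth faces the plate, the path between them is clear, and the bolt top is at (486,52).

```bash
cat > h.py <<'E'
import numpy as np
from workcell import optics, monitor
def proj(f,X):
    c=np.atleast_2d(X)@np.array(f["R"]).T+f["t"]; s=c[:,:2]/c[:,2:]
    s=s*(1+f["k1"]*(s**2).sum(1,keepdims=True)); F=240/np.tan(np.radians(f["fovy"])/2)
    return s*F+[f["cx"],f["cy"]]
def pose(p,L):
    L=np.array(L,float); c,s=np.cos(p[2]),np.sin(p[2])
    return np.c_[p[0]+c*L[:,0]-s*L[:,1],p[1]+s*L[:,0]+c*L[:,1],L[:,2]]
E
python3 - <<'E'
from h import *
from scipy.optimize import least_squares
F={c:optics.grab_frame(c) for c in("top","side")}
up={"top":lambda u:(np.array(u)+.5)*.375-.5+[140,120],"side":lambda u:(np.array(u)+.5)*.35-.5+[180,210]}
D=[[0,.0575,.02],[0,-.0575,.02],[.093,.0575,.02],[.093,-.0575,.02],[.055,0,.101]]
C=[[-.08,.04,.01],[.08,.04,.01],[.08,-.04,.01],[-.08,-.04,.01]]
T=[[-.068,.008,.051],[-.068,-.008,.051]]
obs={"dock":(D,D,{"top":[(527,313),(555,446),(638,288),(671,423),(615,354)],"side":[(406,185),(567,187),(408,133),(553,133),(486,52)]}),
"car":(C,C+T,{"top":[(70,335),(267,296),(284,391),(88,432)],"side":[(286,522),(310,347),(445,349),(449,526),(350,436),(384,436)]})}
for n,(mt,ms,o) in obs.items():
    M={"top":mt,"side":ms}
    for cs in(("top",),("side",),("top","side")):
        r=least_squares(lambda p:np.concatenate([(proj(F[c],pose(p,M[c]))-up[c](o[c])).ravel() for c in cs]),[.55,0,-1.4],loss="soft_l1")
        print(n,cs,r.x.round(4)); 
    print(r.fun.round(1))
E
```

```text
dock ('top',) [ 0.4858 -0.0044 -1.3874]
dock ('side',) [ 4.8640e-01 -8.0000e-04 -1.3785e+00]
dock ('top', 'side') [ 0.4865 -0.0039 -1.3855]
[-0.8 -2.   0.2  0.6 -0.3 -1.6 -0.7  0.   0.3  0.1  0.4 -1.1 -0.  -1.1
 -0.  -0.5  0.7  0.2  0.4 -0.3]
car ('top',) [ 0.5065  0.288  -1.3942]
car ('side',) [ 0.5061  0.2928 -1.3918]
car ('top', 'side') [ 0.5065  0.2908 -1.3928]
[-1.   0.1 -1.6 -0.3 -1.1  0.2 -1.5  0.2 -0.8 -1.1 -0.1 -1.2  0.3 -1.
  0.3 -1.2  0.3 -0.5  0.1 -0.3]
```

```bash
cat >> h.py <<'E'
def delta(x,y,z,yaw=None):
    "tool-frame shift in cm, then wz to a target (tool down)"
    s=monitor.observe(); r=s["tool_rot"]; a=r[2]; d=np.array([x,y,z])-s["position"]
    print("shift cm",(100*np.array([np.cos(a)*d[0]+np.sin(a)*d[1],np.sin(a)*d[0]-np.cos(a)*d[1],-d[2]])).round(2),
      "wz",None if yaw is None else round(-((yaw-a+np.pi)%(2*np.pi)-np.pi),3),"clk",s["clock"],"pos",s["position"].round(4),"rot",np.round(r,3),"q",np.round(s["qpos"],2),"F",np.round(s["force"],1))
E
R='{"wz":-0.174}'; python3 -m handwheel '[{"wz":-0.174},{"wz":-0.174},{"wz":-0.174},{"wz":-0.174},{"wz":-0.174},{"wz":-0.174},{"wz":-0.174},{"wz":-0.174}]' 
python3 -m handwheel '[{"dx":3.75,"dy":3.85},{"dx":3.75,"dy":3.85},{"dx":3.75,"dy":3.85},{"dx":3.75,"dy":3.85},{"dx":3.75,"dy":3.85},{"dx":3.75,"dy":3.85},{"dx":3.75,"dy":3.85},{"dx":3.75,"dy":3.85}]'
python3 -c "
from h import *
delta(.4975,.34,.25,1.749)"
```

```text
shift cm [ 58.52 -76.86  -0.  ] wz -1.39 clk 1.0 pos [ 0.2195 -0.5852  0.25  ] rot [-3.141 -0.     0.359] q [ 1.14  0.52 -0.04  1.6   0.02  1.02 -0.11] F [ 0.4 -0.4  0.7]schema error: expected keys dx, dy, dz, wx, wy, wz, claw
schema error: expected keys dx, dy, dz, wx, wy, wz, claw
```

```bash

python3 -m handwheel '[{"dx":0,"dy":0,"dz":0,"wx":0,"wy":0,"wz":-0.174,"claw":100},{"dx":0,"dy":0,"dz":0,"wx":0,"wy":0,"wz":-0.174,"claw":100},{"dx":0,"dy":0,"dz":0,"wx":0,"wy":0,"wz":-0.174,"claw":100},{"dx":0,"dy":0,"dz":0,"wx":0,"wy":0,"wz":-0.174,"claw":100},{"dx":0,"dy":0,"dz":0,"wx":0,"wy":0,"wz":-0.174,"claw":100},{"dx":0,"dy":0,"dz":0,"wx":0,"wy":0,"wz":-0.174,"claw":100},{"dx":0,"dy":0,"dz":0,"wx":0,"wy":0,"wz":-0.174,"claw":100},{"dx":0,"dy":0,"dz":0,"wx":0,"wy":0,"wz":-0.174,"claw":100}]'
python3 -m handwheel '[{"dx":3.75,"dy":3.85,"dz":0,"wx":0,"wy":0,"wz":0,"claw":100},{"dx":3.75,"dy":3.85,"dz":0,"wx":0,"wy":0,"wz":0,"claw":100},{"dx":3.75,"dy":3.85,"dz":0,"wx":0,"wy":0,"wz":0,"claw":100},{"dx":3.75,"dy":3.85,"dz":0,"wx":0,"wy":0,"wz":0,"claw":100},{"dx":3.75,"dy":3.85,"dz":0,"wx":0,"wy":0,"wz":0,"claw":100},{"dx":3.75,"dy":3.85,"dz":0,"wx":0,"wy":0,"wz":0,"claw":100},{"dx":3.75,"dy":3.85,"dz":0,"wx":0,"wy":0,"wz":0,"claw":100},{"dx":3.75,"dy":3.85,"dz":0,"wx":0,"wy":0,"wz":0,"claw":100}]'
python3 -c "
from h import *
delta(.4975,.34,.25,1.749)"
```

```text
clock: 2.0
position: [0.2194, -0.5852, 0.25]
tool_rot: [-3.142, 0.0, 1.756]
force: [0.5, -0.6, -0.5]
grip_width: 0.0852
finger_force: 0.0
clock: 3.0
position: [0.4696, -0.2335, 0.2502]
tool_rot: [3.141, 0.0, 1.751]
force: [0.8, -0.4, 0.2]
grip_width: 0.0853
finger_force: 0.0
shift cm [5.593e+01 1.299e+01 2.000e-02] wz 0.002 clk 3.0 pos [ 0.4696 -0.2335  0.2502] rot [3.141 0.    1.751] q [ 0.73  0.4  -0.5   1.84  0.23  0.96  0.31] F [ 0.8 -0.4  0.2]
```

```bash

python3 -m handwheel '[{"dx":5.59,"dy":1.3,"dz":0,"wx":0,"wy":0,"wz":0,"claw":100},{"dx":5.59,"dy":1.3,"dz":0,"wx":0,"wy":0,"wz":0,"claw":100},{"dx":5.59,"dy":1.3,"dz":0,"wx":0,"wy":0,"wz":0,"claw":100},{"dx":5.59,"dy":1.3,"dz":0,"wx":0,"wy":0,"wz":0,"claw":100},{"dx":5.59,"dy":1.3,"dz":0,"wx":0,"wy":0,"wz":0,"claw":100},{"dx":5.59,"dy":1.3,"dz":0,"wx":0,"wy":0,"wz":0,"claw":100},{"dx":5.59,"dy":1.3,"dz":0,"wx":0,"wy":0,"wz":0,"claw":100},{"dx":5.59,"dy":1.3,"dz":0,"wx":0,"wy":0,"wz":0,"claw":100}]'
python3 -m handwheel '[{"dx":5.6,"dy":1.3,"dz":0,"wx":0,"wy":0,"wz":0,"claw":100},{"dx":5.6,"dy":1.3,"dz":0,"wx":0,"wy":0,"wz":0,"claw":100},{"dx":0,"dy":0,"dz":5,"wx":0,"wy":0,"wz":0,"claw":100},{"dx":0,"dy":0,"dz":5,"wx":0,"wy":0,"wz":0,"claw":100}]'
python3 -c "
from h import *
import cv2
delta(.4975,.34,.036,1.749)
f=optics.grab_frame('side');cv2.imwrite('pics/s1.png',cv2.resize(f['frame'][150:450,120:520],(800,600)))"
```

```text
clock: 4.0
position: [0.4911, 0.2254, 0.2502]
tool_rot: [3.141, 0.0, 1.75]
force: [0.4, -0.8, 0.1]
grip_width: 0.0856
finger_force: 0.0
clock: 4.5
position: [0.4965, 0.3392, 0.1488]
tool_rot: [3.141, -0.0, 1.752]
force: [0.3, 0.3, 0.2]
grip_width: 0.0853
finger_force: 0.0
shift cm [ 0.06  0.11 11.28] wz 0.003 clk 4.5 pos [0.4965 0.3392 0.1488] rot [ 3.141 -0.     1.752] q [-0.31  0.66 -0.57  1.73  0.44  0.88 -0.89] F [0.3 0.3 0.2]
```

View pics/s1.png

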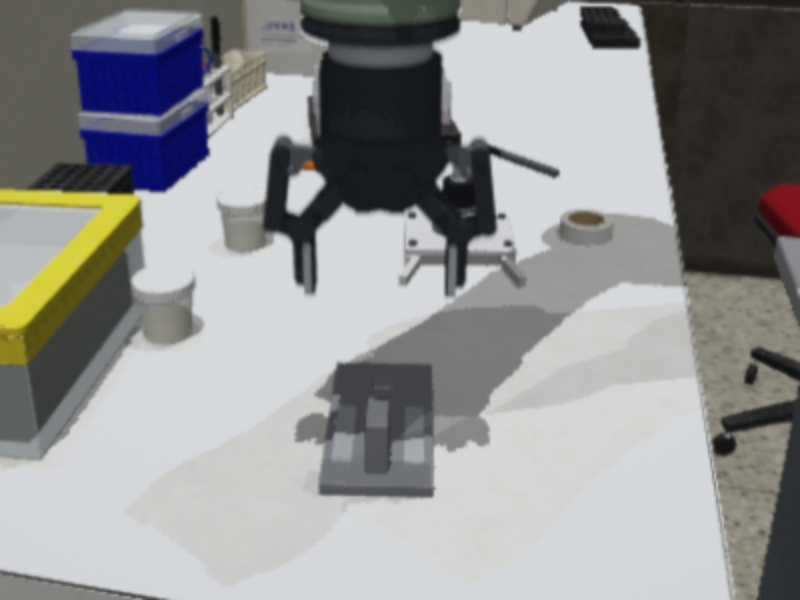

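The side picture shows the open fingers (305 and 455, row 290) centred above the tab (377, 430). I'll descend and grip.

```bash

python3 -m handwheel '[{"dx":0.05,"dy":0.1,"dz":4,"wx":0,"wy":0,"wz":0,"claw":100},{"dx":0,"dy":0,"dz":4,"wx":0,"wy":0,"wz":0,"claw":80},{"dx":0,"dy":0,"dz":3.2,"wx":0,"wy":0,"wz":0,"claw":60},{"dx":0,"dy":0,"dz":0,"wx":0,"wy":0,"wz":0,"claw":5},{"dx":0,"dy":0,"dz":0,"wx":0,"wy":0,"wz":0,"claw":5},{"dx":0,"dy":0,"dz":0,"wx":0,"wy":0,"wz":0,"claw":5},{"dx":0,"dy":0,"dz":0,"wx":0,"wy":0,"wz":0,"claw":5},{"dx":0,"dy":0,"dz":0,"wx":0,"wy":0,"wz":0,"claw":5}]' 40
python3 -c "
from h import *
P=[.4865,-.0039,-1.3855]
x,y,_=pose(P,[[-.2,0,0]])[0]
delta(x,y,.036,1.756)"
```

```text
clock: 5.55
position: [0.4982, 0.3397, 0.0398]
tool_rot: [3.139, -0.001, 1.75]
force: [-1.4, -1.0, 8.4]
grip_width: 0.0154
finger_force: 41.1
shift cm [-13.6   -7.41   0.38] wz -0.006 clk 5.55 pos [0.4982 0.3397 0.0398] rot [ 3.139e+00 -1.000e-03  1.750e+00] q [-0.37  0.81 -0.48  1.77  0.55  0.69 -0.98] F [-1.4 -1.   8.4]
```

```bash

python3 -m handwheel '[{"dx":0,"dy":0,"dz":-0.3,"wx":0,"wy":0,"wz":-0.006,"claw":5},{"dx":-1.8,"dy":-1,"dz":0,"wx":0,"wy":0,"wz":0,"claw":5},{"dx":-2.2,"dy":-1.2,"dz":0,"wx":0,"wy":0,"wz":0,"claw":5},{"dx":-2.4,"dy":-1.3,"dz":0,"wx":0,"wy":0,"wz":0,"claw":5},{"dx":-2.4,"dy":-1.3,"dz":0,"wx":0,"wy":0,"wz":0,"claw":5},{"dx":-2.4,"dy":-1.3,"dz":0,"wx":0,"wy":0,"wz":0,"claw":5},{"dx":-2.4,"dy":-1.3,"dz":0,"wx":0,"wy":0,"wz":0,"claw":5},{"dx":0,"dy":0,"dz":0,"wx":0,"wy":0,"wz":0,"claw":5}]'
python3 - <<'E'
from h import *
import cv2
x,y,_=pose([.4865,-.0039,-1.3855],[[-.2,0,0]])[0]
delta(x,y,.036,1.756)
f=optics.grab_frame('top');cv2.imwrite('pics/t2.png',cv2.resize(f['frame'][165:315,210:410],(800,600),interpolation=cv2.INTER_CUBIC))
f=optics.grab_frame('side');cv2.imwrite('pics/s2.png',cv2.resize(f['frame'][200:350,270:470],(800,600),interpolation=cv2.INTER_CUBIC))
E
```

```text
clock: 6.55
position: [0.4498, 0.1898, 0.0415]
tool_rot: [-3.141, 0.001, 1.755]
force: [0.7, 1.3, -3.5]
grip_width: 0.0155
finger_force: 39.5
shift cm [0.28 0.04 0.55] wz -0.001 clk 6.55 pos [0.4498 0.1898 0.0415] rot [-3.141e+00  1.000e-03  1.755e+00] q [-0.18  0.69 -0.46  2.07  0.61  0.51 -0.91] F [ 0.7  1.3 -3.5]
```

View pics/t2.png

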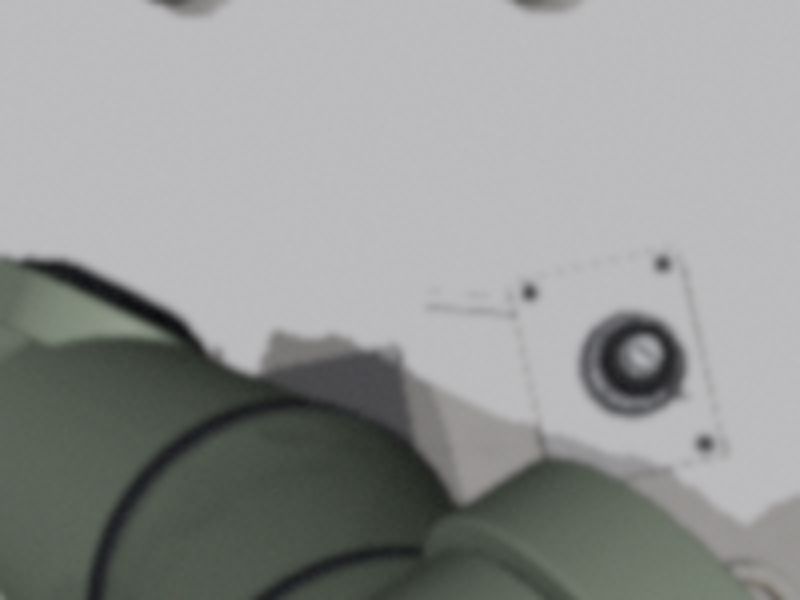

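The top view shows the arm hiding most of the plate. Its leading +y corner is visible at (401,349), ahead of the wing tip at (427,305). I'll check that corner against the dock frame.

```bash
python3 - <<'E'
from h import *
from scipy.optimize import least_squares
f=optics.grab_frame('top'); P=[.4865,-.0039,-1.3855]
for u,z,n in [((401,349),.011,"lead+y"),((427,305),.012,"wingtip+y"),((510,283),.02,"mouth+y"),((684,251),.02,"far+y"),((727,455),.02,"far-y"),((545,455),.02,"mouth-y?"),((645,354),.101,"bolt"),((530,292),.02,"s"),((662,264),.02,"s"),((705,443),.02,"s")]:
    px=(np.array(u)+.5)/4-.5+[210,165]
    r=least_squares(lambda p:(proj(f,pose(P,[[p[0],p[1],z]]))-px)[0],[0,0]).x
    print(n,(r*1000).round(1))
s=monitor.observe();d=s["position"][:2]-P[:2];c,n=np.cos(P[2]),np.sin(P[2]);print("tcp dock",1000*(c*d[0]+n*d[1]),1000*(-n*d[0]+c*d[1]))
E
```

```text
lead+y [-63.5  34.9]
wingtip+y [-44.8  55.2]
mouth+y [ 1.2 56.6]
far+y [96.6 53.8]
far-y [ 94.5 -57.8]
mouth-y? [ -0.2 -37.5]
bolt [55.2 -1.2]
s [10.7 49.5]
s [83.5 49.4]
s [ 84.5 -49.1]
tcp dock -199.76340470527452 0.6790640597830813
```

View pics/s2.png

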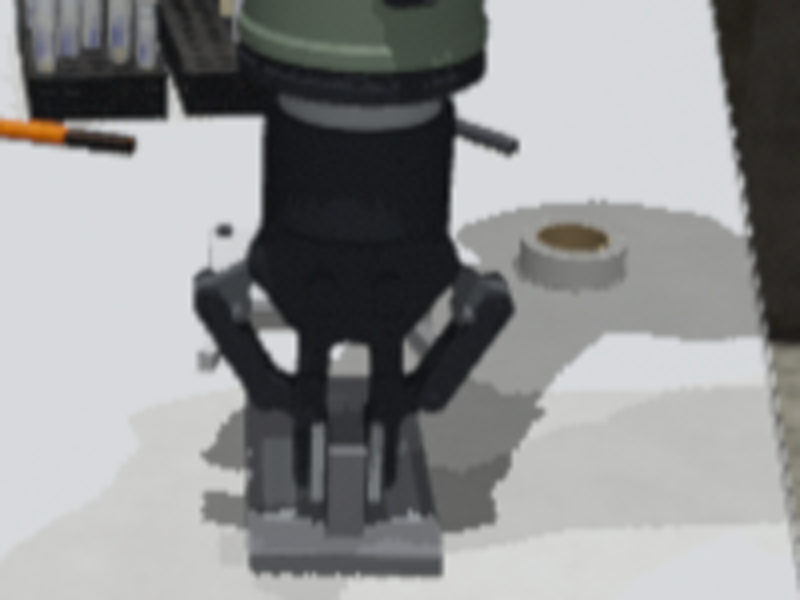

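The side view shows the tab held between the pads and the plate flat. The lead corner reads about 5 mm low in dock y, so the plate may be slightly yawed. I'll fit its edges.

```bash
python3 - <<'E'
from h import *
import cv2
from scipy.optimize import least_squares
f=optics.grab_frame('top'); P=[.4865,-.0039,-1.3855]
g=cv2.GaussianBlur(cv2.cvtColor(f['frame'],cv2.COLOR_BGR2GRAY),(0,0),.6).astype(float)
def todock(px,z=.011): return least_squares(lambda p:(proj(f,pose(P,[[p[0],p[1],z]]))-px)[0],[0,0]).x
def sub(v):
    d=np.diff(v); i=int(np.argmax(d)); 
    if 0<i<len(d)-1: i=i+.5*(d[i-1]-d[i+1])/(d[i-1]-2*d[i]+d[i+1])
    return i+.5, d.max()
E=[]
for r in range(255,274):
    c,m=sub(g[r,302:320]); E.append((302+c,r)); 
A=np.array([todock(p) for p in E])*1000; print("lead",A.round(1).tolist())
T=[]
for c in range(284,308):
    k,m=sub(g[244:264,c][::-1]); T.append((c,263-k))
B=np.array([todock(p) for p in T])*1000; print("top",B.round(1).tolist())
print(g[240:280:2,280:324:2].astype(int))
E
```

```text
lead [[-67.7, 28.8], [-67.8, 26.7], [-68.4, 24.6], [-69.0, 22.5], [-69.4, 20.3], [-69.3, 18.1], [-69.7, 16.0], [-69.3, 13.7], [-69.6, 11.6], [-69.5, 9.3], [-69.1, 7.1], [-68.9, 4.8], [-69.1, 2.6], [-69.3, 0.5], [-69.2, -1.7], [-69.3, -3.9], [-69.0, -6.2], [-69.7, -8.2], [-70.6, -10.2]]
top [[-116.9, 52.7], [-114.8, 51.9], [-112.8, 51.3], [-110.6, 50.8], [-108.5, 50.3], [-106.4, 49.9], [-104.3, 49.7], [-101.9, 50.3], [-99.7, 50.4], [-97.7, 49.7], [-95.7, 48.4], [-93.8, 46.9], [-92.0, 45.1], [-90.2, 43.3], [-88.3, 41.6], [-86.3, 40.7], [-84.2, 40.0], [-82.2, 39.2], [-80.1, 38.7], [-78.1, 37.7], [-76.0, 37.3], [-73.5, 38.4], [-71.3, 38.7], [-69.2, 38.3]]
[[188 187 187 188 188 188 188 188 187 188 187 188 187 188 188 188 188 187
  182 178 179 182]
 [187 187 188 188 188 187 188 187 187 188 188 187 187 188 187 188 188 187
  178 172 173 173]
 [187 188 187 188 188 187 187 188 188 187 187 187 188 188 188 187 188 187
  187 186 185 184]
 [180 185 187 187 188 187 186 186 188 187 187 188 188 187 187 187 188 188
  188 188 188 188]
 [143 157 170 177 178 173 162 170 179 185 187 187 186 186 187 187 18
[... 720 characters left out ...]
5  75  74  75  79 104 121 121
  124 135 150 159]
 [ 39  42  42  44  43  44  48  55  63  70  75  75  75  75  77  94 117 122
  122 129 145 150]
 [ 62  61  60  59  55  54  51  48  48  55  63  67  72  75  76  90 117 122
  123 126 141 150]
 [ 70  68  67  66  64  60  56  54  51  49  47  49  57  67  75  84 112 122
  123 125 135 148]
 [ 69  67  66  66  65  64  60  56  54  50  48  44  43  49  62  76 108 121
  123 124 131 146]
 [ 67  67  67  65  65  64  61  57  55  54  52  47  43  41  44  64  99 119
  122 122 128 144]
 [ 71  70  68  68  67  64  61  58  57  55  53  51  47  43  39  43  76 111
  120 122 123 138]
 [ 74  72  70  69  67  64  63  60  58  57  55  53  50  46  41  39  48  85
  113 121 122 131]]
```

```bash

python3 - <<'E'
from h import *
import cv2
from scipy.optimize import least_squares
f=optics.grab_frame('top'); P=[.4865,-.0039,-1.3855]
g=cv2.cvtColor(f['frame'],cv2.COLOR_BGR2GRAY).astype(float)
def todock(px,z=.011): return least_squares(lambda p:(proj(f,pose(P,[[p[0],p[1],z]]))-px)[0],[0,0]).x
for c in range(284,306,2):
    v=g[248:262,c]; i=np.where(v<95)[0][0]; r=248+i-1+(v[i-1]-95)/(v[i-1]-v[i]); print(c,r.round(2),(todock((c,r))*1000).round(1))
E
python3 -m handwheel '[{"dx":0,"dy":0,"dz":0.2,"wx":0,"wy":0,"wz":0,"claw":5},{"dx":-1,"dy":0,"dz":0,"wx":0,"wy":0,"wz":0,"claw":5},{"dx":-1,"dy":0,"dz":0,"wx":0,"wy":0,"wz":0,"claw":5},{"dx":-1,"dy":0,"dz":0,"wx":0,"wy":0,"wz":0,"claw":5}]'
```

```text
284 255.27 [-119.6   39.4]
286 254.65 [-115.1   39.8]
288 254.47 [-110.8   39.3]
290 253.87 [-106.3   39.7]
292 253.5 [-102.    39.5]
294 253.07 [-97.6  39.5]
296 252.72 [-93.2  39.4]
298 252.59 [-88.9  38.7]
300 252.61 [-84.7  37.8]
302 252.91 [-80.6  36.2]
304 253.39 [-76.6  34.3]
clock: 7.3
position: [0.4562, 0.1644, 0.0397]
tool_rot: [3.139, -0.003, 1.759]
force: [-2.3, 9.2, 11.7]
grip_width: 0.0154
finger_force: 41.6
```

```bash

python3 -m handwheel '[{"dx":-1,"dy":0,"dz":-0.15,"wx":0,"wy":0,"wz":0,"claw":5},{"dx":-1,"dy":0,"dz":0,"wx":0,"wy":0,"wz":0,"claw":5},{"dx":-1,"dy":0,"dz":0,"wx":0,"wy":0,"wz":0,"claw":5},{"dx":-1,"dy":0,"dz":0,"wx":0,"wy":0,"wz":0,"claw":5}]'
python3 -m handwheel '[{"dx":-0.8,"dy":0,"dz":0,"wx":0,"wy":0,"wz":0,"claw":5},{"dx":-0.8,"dy":0,"dz":0,"wx":0,"wy":0,"wz":0,"claw":5},{"dx":-0.8,"dy":0,"dz":0,"wx":0,"wy":0,"wz":0,"claw":5}]'
python3 -c "
from h import *
x,y,_=pose([.4865,-.0039,-1.3855],[[-.045,0,0]])[0]
delta(x,y,.04,1.756)"
```

```text
clock: 7.8
position: [0.4629, 0.1223, 0.0404]
tool_rot: [-3.141, 0.0, 1.757]
force: [0.1, 0.3, -3.7]
grip_width: 0.0155
finger_force: 39.5
clock: 8.18
position: [0.4674, 0.099, 0.0405]
tool_rot: [-3.142, -0.0, 1.757]
force: [0.3, -0.3, -2.8]
grip_width: 0.0157
finger_force: 39.5
shift cm [-5.97 -0.02  0.05] wz 0.001 clk 8.175 pos [0.4674 0.099  0.0405] rot [-3.142 -0.     1.757] q [ 0.02  0.68 -0.46  2.1   0.63  0.49 -0.74] F [ 0.3 -0.3 -2.8]
```

```bash

python3 -m handwheel '[{"dx":-1,"dy":0,"dz":0,"wx":0,"wy":0,"wz":0,"claw":5},{"dx":-1,"dy":0,"dz":0,"wx":0,"wy":0,"wz":0,"claw":5},{"dx":-1,"dy":0,"dz":0,"wx":0,"wy":0,"wz":0,"claw":5},{"dx":-1,"dy":0,"dz":0,"wx":0,"wy":0,"wz":0,"claw":5},{"dx":-0.7,"dy":0,"dz":0,"wx":0,"wy":0,"wz":0,"claw":5}]'
python3 -m handwheel '[{"dx":-0.4,"dy":0,"dz":0,"wx":0,"wy":0,"wz":0,"claw":5},{"dx":-0.4,"dy":0,"dz":0,"wx":0,"wy":0,"wz":0,"claw":5},{"dx":-0.2,"dy":0,"dz":0,"wx":0,"wy":0,"wz":0,"claw":5}]'
python3 -c "
from h import *
x,y,_=pose([.4865,-.0039,-1.3855],[[-.045,0,0]])[0]
delta(x,y,.04,1.756)"
```

```text
clock: 8.8
position: [0.4761, 0.0526, 0.0405]
tool_rot: [-3.142, 0.0, 1.756]
force: [-0.6, -0.5, -2.4]
grip_width: 0.0153
finger_force: 39.5
clock: 9.18
position: [0.4778, 0.0433, 0.0405]
tool_rot: [3.142, -0.0, 1.757]
force: [0.2, -1.0, -3.8]
grip_width: 0.0152
finger_force: 39.5
shift cm [-0.3  -0.02  0.05] wz 0.001 clk 9.175 pos [0.4778 0.0433 0.0405] rot [ 3.142 -0.     1.757] q [ 0.14  0.69 -0.47  2.09  0.64  0.5  -0.63] F [ 0.2 -1.  -3.8]
```

```bash

python3 -m handwheel '[{"dx":-0.2,"dy":0,"dz":0.05,"wx":0,"wy":0,"wz":0,"claw":5},{"dx":-0.1,"dy":0,"dz":0,"wx":0,"wy":0,"wz":0,"claw":5}]'
python3 -m handwheel '[{"dx":-0.1,"dy":0,"dz":0,"wx":0,"wy":0,"wz":0,"claw":5},{"dx":-0.1,"dy":0,"dz":0,"wx":0,"wy":0,"wz":0,"claw":5}]'
python3 -m handwheel '[{"dx":-0.1,"dy":0,"dz":0,"wx":0,"wy":0,"wz":0,"claw":5},{"dx":-0.1,"dy":0,"dz":0,"wx":0,"wy":0,"wz":0,"claw":5}]'
```

```text
clock: 9.43
position: [0.4783, 0.0406, 0.04]
tool_rot: [-3.142, -0.0, 1.757]
force: [-2.2, 3.7, -2.1]
grip_width: 0.0153
finger_force: 39.7
clock: 9.68
position: [0.4783, 0.0403, 0.0401]
tool_rot: [3.141, -0.002, 1.758]
force: [-7.9, 14.6, 2.6]
grip_width: 0.0152
finger_force: 40.2
clock: 9.93
position: [0.4782, 0.0402, 0.0401]
tool_rot: [3.141, -0.004, 1.76]
force: [-12.8, 24.2, 6.1]
grip_width: 0.0155
finger_force: 40.7
```

```bash

python3 -m handwheel '[{"dx":0.35,"dy":0,"dz":0,"wx":0,"wy":0,"wz":0,"claw":5},{"dx":0,"dy":0,"dz":0,"wx":0,"wy":0,"wz":0,"claw":40},{"dx":0,"dy":0,"dz":0,"wx":0,"wy":0,"wz":0,"claw":80},{"dx":0,"dy":0,"dz":0,"wx":0,"wy":0,"wz":0,"claw":80},{"dx":0,"dy":0,"dz":-4,"wx":0,"wy":0,"wz":0,"claw":100},{"dx":0,"dy":0,"dz":-5,"wx":0,"wy":0,"wz":0,"claw":100},{"dx":0,"dy":0,"dz":-5,"wx":0,"wy":0,"wz":0,"claw":100},{"dx":0,"dy":0,"dz":-2,"wx":0,"wy":0,"wz":0,"claw":100}]'
python3 - <<'E'
from h import *
import cv2
x,y,_=pose([.4865,-.0039,-1.3855],[[.055,0,0]])[0]
delta(x,y,.072,1.756)
f=optics.grab_frame('side');cv2.imwrite('pics/s3.png',cv2.resize(f['frame'][200:350,270:470],(800,600),interpolation=cv2.INTER_CUBIC))
E
```

```text
clock: 10.92
position: [0.4792, 0.0399, 0.2026]
tool_rot: [3.139, 0.001, 1.756]
force: [0.7, -1.3, -0.3]
grip_width: 0.0853
finger_force: 0.0
shift cm [-9.94 -0.09 13.06] wz 0.0 clk 10.925 pos [0.4792 0.0399 0.2026] rot [3.139e+00 1.000e-03 1.756e+00] q [ 0.33  0.43 -0.69  2.    0.37  0.84 -0.38] F [ 0.7 -1.3 -0.3]
```

View pics/s3.png

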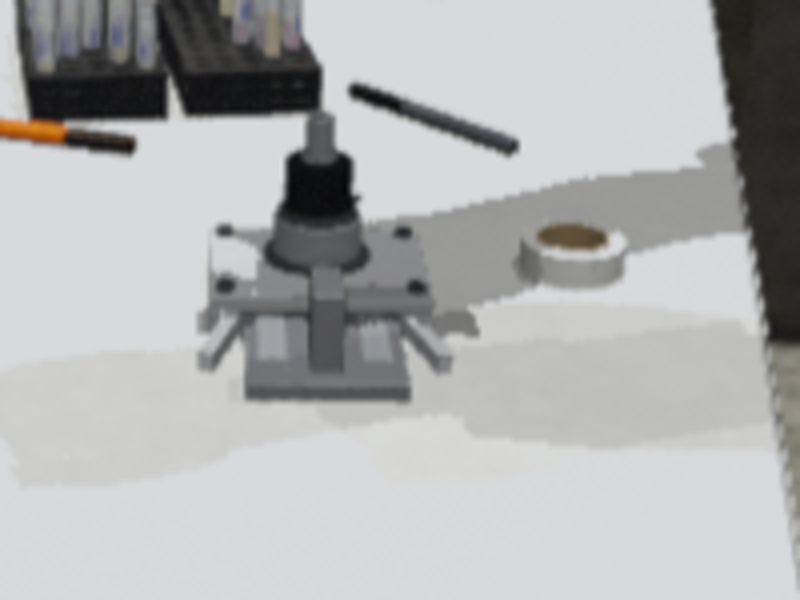

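The side view shows the plate fully in the slot, with the tab just outside the mouth. Its trailing edge runs from (247,378) to (411,378), the bolt top is at (320,116), and the bystanders haven't moved. I'll check that numerically and move over the collar.

```bash

python3 - <<'E'
from h import *
from scipy.optimize import least_squares
f=optics.grab_frame('side'); P=[.4865,-.0039,-1.3855]
for u,z in [((247,377),.01),((411,377),.01),((247,398),.0),((411,398),.0),((320,117),.101)]:
    px=(np.array(u)+.5)/4-.5+[270,200]
    print((1000*least_squares(lambda p:(proj(f,pose(P,[[p[0],p[1],z]]))-px)[0],[0,0]).x).round(1))
E
python3 -m handwheel '[{"dx":-2.5,"dy":0,"dz":0,"wx":0,"wy":0,"wz":0,"claw":100},{"dx":-2.5,"dy":-0.1,"dz":0,"wx":0,"wy":0,"wz":0,"claw":100},{"dx":-2.5,"dy":0,"dz":0,"wx":0,"wy":0,"wz":0,"claw":100},{"dx":-2.45,"dy":0,"dz":0,"wx":0,"wy":0,"wz":0,"claw":100},{"dx":0,"dy":0,"dz":3,"wx":0,"wy":0,"wz":0,"claw":100},{"dx":0,"dy":0,"dz":3,"wx":0,"wy":0,"wz":0,"claw":100},{"dx":0,"dy":0,"dz":0,"wx":0,"wy":0,"wz":0,"claw":100}]'
python3 - <<'E'
from h import *
import cv2
x,y,_=pose([.4865,-.0039,-1.3855],[[.055,0,0]])[0]
delta(x,y,.072,1.756)
f=optics.grab_frame('side');cv2.imwrite('pics/s4.png',cv2.resize(f['frame'][180:300,280:440],(800,600),interpolation=cv2.INTER_CUBIC))
E
```

```text
[-72.   39.2]
[-69.6 -40. ]
[-74.6  39.1]
[-72.3 -40.3]
[47.2  1.5]
clock: 11.9
position: [0.4945, -0.0578, 0.138]
tool_rot: [-3.138, -0.001, 1.757]
force: [-0.5, 0.6, 1.0]
grip_width: 0.0853
finger_force: 0.0
shift cm [-0.06  0.21  6.6 ] wz 0.001 clk 11.9 pos [ 0.4945 -0.0578  0.138 ] rot [-3.138e+00 -1.000e-03  1.757e+00] q [ 0.46  0.55 -0.61  2.    0.46  0.73 -0.25] F [-0.5  0.6  1. ]
```

View pics/s4.png

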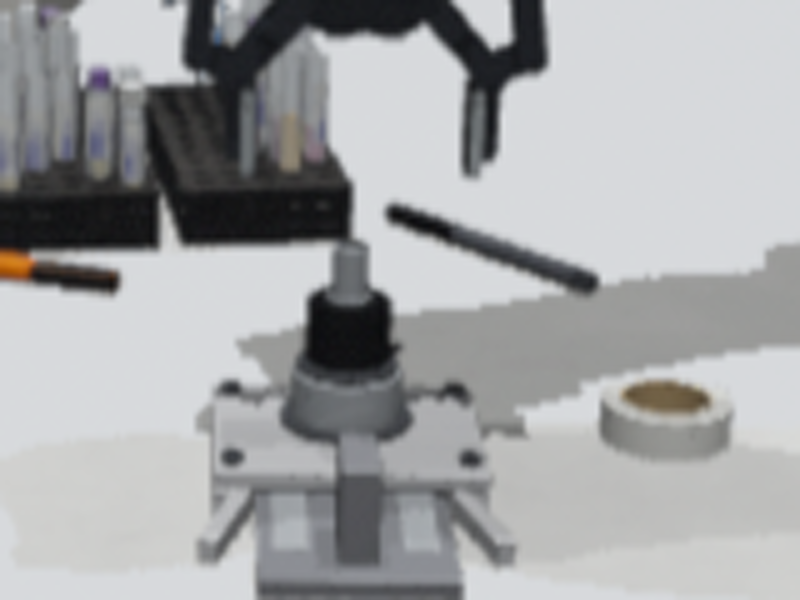

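The side picture shows the fingers at 247 and 480 and the bolt at 350. A shift of about 2 mm along tool +y centres them.

```bash

python3 -m handwheel '[{"dx":-0.05,"dy":0.25,"dz":2,"wx":0,"wy":0,"wz":0,"claw":90},{"dx":0,"dy":0,"dz":2.5,"wx":0,"wy":0,"wz":0,"claw":80},{"dx":0,"dy":0,"dz":2.1,"wx":0,"wy":0,"wz":0,"claw":70},{"dx":0,"dy":0,"dz":0,"wx":0,"wy":0,"wz":0,"claw":70}]'
python3 -c "
from h import *
delta(.4966,-.058,.072)"
python3 -m handwheel '[{"dx":0,"dy":0,"dz":0,"wx":0,"wy":0,"wz":0,"claw":30},{"dx":0,"dy":0,"dz":0,"wx":0,"wy":0,"wz":0,"claw":30},{"dx":0,"dy":0,"dz":0,"wx":0,"wy":0,"wz":0,"claw":30},{"dx":0,"dy":0,"dz":0,"wx":0,"wy":0,"wz":0,"claw":30},{"dx":0,"dy":0,"dz":0,"wx":0,"wy":0,"wz":0,"claw":30}]' 30
python3 -c "
from h import *
delta(.4966,-.058,.072)
print(monitor.observe()['moment'])"
```

```text
clock: 12.45
position: [0.4979, -0.0578, 0.0731]
tool_rot: [-3.14, -0.001, 1.757]
force: [0.8, 0.0, 0.7]
grip_width: 0.0595
finger_force: 0.0
shift cm [ 0.   -0.13  0.11] wz None clk 12.45 pos [ 0.4979 -0.0578  0.0731] rot [-3.140e+00 -1.000e-03  1.757e+00] q [ 0.39  0.66 -0.53  2.03  0.57  0.6  -0.34] F [0.8 0.  0.7]
clock: 13.08
position: [0.4973, -0.0584, 0.0749]
tool_rot: [-3.14, 0.001, 1.756]
force: [-11.5, -1.1, 12.0]
grip_width: 0.035
finger_force: 28.7
shift cm [ 0.05 -0.06  0.29] wz None clk 13.075 pos [ 0.4973 -0.0584  0.0749] rot [-3.140e+00  1.000e-03  1.756e+00] q [ 0.39  0.65 -0.53  2.03  0.57  0.61 -0.34] F [-11.5  -1.1  12. ]
[0.00646316 2.48358776 0.01074064]
```

```bash

python3 -m handwheel '[{"dx":0,"dy":-0.15,"dz":-0.2,"wx":0,"wy":0,"wz":0,"claw":30},{"dx":0,"dy":0,"dz":0,"wx":0,"wy":0,"wz":0,"claw":30}]'
for i in 1; do python3 -m handwheel '[{"dx":0,"dy":0,"dz":0,"wx":0,"wy":0,"wz":-0.1,"claw":30},{"dx":0,"dy":0,"dz":0,"wx":0,"wy":0,"wz":-0.1,"claw":30},{"dx":0,"dy":0,"dz":0,"wx":0,"wy":0,"wz":-0.1,"claw":30}]'; done
python3 - <<'E'
from h import *
import cv2
s=monitor.observe();print(s['moment'],s['qpos'][6])
f=optics.grab_frame('side');cv2.imwrite('pics/s5.png',cv2.resize(f['frame'][190:280,300:420],(800,600),interpolation=cv2.INTER_CUBIC))
E
```

```text
clock: 13.32
position: [0.4969, -0.0583, 0.076]
tool_rot: [3.141, -0.0, 1.757]
force: [4.1, 1.2, -21.3]
grip_width: 0.0346
finger_force: 36.6
clock: 13.7
position: [0.4969, -0.0584, 0.076]
tool_rot: [3.142, -0.0, 2.06]
force: [2.9, 0.6, -21.5]
grip_width: 0.0346
finger_force: 36.7
[ 0.14691466 -0.53190433 -0.08839161] -0.09458943250732614
```

View pics/s5.png

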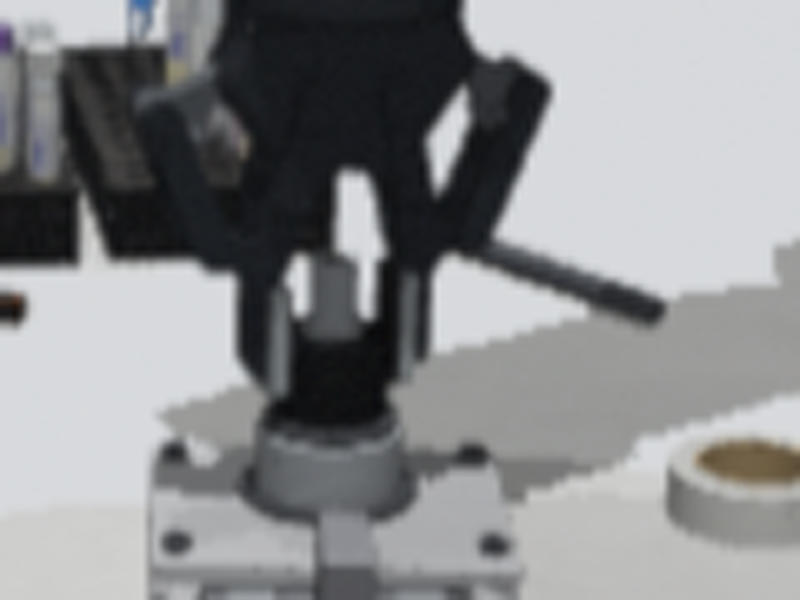

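The picture shows the collar gripped and the bolt top at about (332,250), so it hasn't dropped yet. I'll keep turning backward in small steps and print the bolt's column profile and the moment.

```bash
cat > b.py <<'E'
from h import *
import cv2
f=optics.grab_frame('side'); g=cv2.cvtColor(f['frame'],cv2.COLOR_BGR2GRAY)
s=monitor.observe()
print('yaw',round(s['tool_rot'][2],3),'q7',round(s['qpos'][6],2),'M',np.round(s['moment'],3),'F',np.round(s['force'],1),'clk',s['clock'])
print(g[216:244,348:352].mean(1).astype(int))
E
python3 b.py
python3 -m handwheel '[{"dx":0,"dy":0,"dz":0.12,"wx":0,"wy":0,"wz":-0.1,"claw":30},{"dx":0,"dy":0,"dz":0,"wx":0,"wy":0,"wz":-0.1,"claw":30}]' >/dev/null; python3 b.py
python3 -m handwheel '[{"dx":0,"dy":0,"dz":0,"wx":0,"wy":0,"wz":-0.1,"claw":30},{"dx":0,"dy":0,"dz":0,"wx":0,"wy":0,"wz":-0.1,"claw":30}]' >/dev/null; python3 b.py
```

```text
yaw 2.058 q7 -0.1 M [ 0.145 -0.467  0.052] F [  2.3   1.5 -18.5] clk 13.8
[ 77  94  94  93  94  96  99 106 107 107 107 104  77  69  84  86  86  86
  86  86  86  86  85  82  68  37  23  18]
yaw 2.263 q7 0.07 M [-0.136  1.252  0.066] F [-4.8  0.3  8.4] clk 14.1
[ 57  83  94  95  95  95 100 106 107 107 107 103  75  70  84  86  86  86
  86  86  86  86  85  82  68  35  23  17]
yaw 2.463 q7 0.23 M [-0.154  1.229  0.057] F [-5.2  0.7  9.1] clk 14.4
[ 26  35  51  67  76  84  93  99 106 107 108 100  70  67  82  85  85  85
  85  84  85  84  84  82  66  35  23  18]
```

```bash

python3 -m handwheel '[{"dx":0,"dy":0,"dz":0,"wx":0,"wy":0,"wz":-0.1,"claw":30},{"dx":0,"dy":0,"dz":0,"wx":0,"wy":0,"wz":-0.1,"claw":30}]' >/dev/null; python3 b.py
python3 -m handwheel '[{"dx":0,"dy":0,"dz":0,"wx":0,"wy":0,"wz":-0.1,"claw":30},{"dx":0,"dy":0,"dz":0,"wx":0,"wy":0,"wz":-0.1,"claw":30}]' >/dev/null; python3 b.py
```

```text
yaw 2.663 q7 0.4 M [-0.254  1.173  0.048] F [-4.9 -0.2  9.2] clk 14.7
[29 30 29 30 30 28 27 27 41 70 94 93 58 49 59 63 66 70 73 77 78 78 79 79
 70 50 39 38]
yaw 2.863 q7 0.57 M [-0.26   1.186  0.057] F [-4.3  0.3 10.6] clk 15.0
[24 24 25 28 29 31 33 34 30 28 28 28 29 31 32 35 36 38 44 62 74 76 77 78
 75 70 68 68]
```

```bash

python3 -m handwheel '[{"dx":0,"dy":0,"dz":0,"wx":0,"wy":0,"wz":0,"claw":65},{"dx":0,"dy":0,"dz":0,"wx":0,"wy":0,"wz":0,"claw":65},{"dx":0,"dy":0,"dz":0,"wx":0,"wy":0,"wz":0.18,"claw":65},{"dx":0,"dy":0,"dz":0,"wx":0,"wy":0,"wz":0.18,"claw":65},{"dx":0,"dy":0,"dz":0,"wx":0,"wy":0,"wz":0.18,"claw":65},{"dx":0,"dy":0,"dz":0,"wx":0,"wy":0,"wz":0.18,"claw":65},{"dx":0,"dy":0,"dz":0,"wx":0,"wy":0,"wz":0.18,"claw":65},{"dx":0,"dy":0,"dz":0,"wx":0,"wy":0,"wz":0.18,"claw":65}]'
python3 -m handwheel '[{"dx":0,"dy":0,"dz":0,"wx":0,"wy":0,"wz":0.18,"claw":65},{"dx":0,"dy":0,"dz":0,"wx":0,"wy":0,"wz":0.18,"claw":65}]'; python3 b.py
```

```text
clock: 16.0
position: [0.4972, -0.0582, 0.0751]
tool_rot: [3.141, 0.0, 1.769]
force: [-0.1, -0.5, 1.0]
grip_width: 0.0554
finger_force: 0.0
clock: 16.25
position: [0.4973, -0.0582, 0.0751]
tool_rot: [3.141, -0.0, 1.409]
force: [-0.7, 0.8, -0.4]
grip_width: 0.0557
finger_force: 0.0
yaw 1.4 q7 -0.63 M [ 0.051 -0.022  0.024] F [0.7 1.5 0.5] clk 16.3
[ 50  82  93  94  94  95 100 106 107 106 107 102  78  70  84  85  85  85
  85  85  85  85  84  82  67  35  23  18]
```

```bash

python3 -m handwheel '[{"dx":0,"dy":0,"dz":0,"wx":0,"wy":0,"wz":0,"claw":30},{"dx":0,"dy":0,"dz":0,"wx":0,"wy":0,"wz":0,"claw":30},{"dx":0,"dy":0,"dz":0,"wx":0,"wy":0,"wz":0,"claw":30},{"dx":0,"dy":0,"dz":0,"wx":0,"wy":0,"wz":0,"claw":30},{"dx":0,"dy":0,"dz":0,"wx":0,"wy":0,"wz":-0.1,"claw":30}]';python3 b.py
python3 -m handwheel '[{"dx":0,"dy":0,"dz":0,"wx":0,"wy":0,"wz":-0.1,"claw":30}]' >/dev/null; python3 b.py
python3 -m handwheel '[{"dx":0,"dy":0,"dz":0,"wx":0,"wy":0,"wz":-0.1,"claw":30}]' >/dev/null; python3 b.py
```

```text
clock: 16.92
position: [0.4972, -0.0581, 0.0752]
tool_rot: [3.141, -0.0, 1.522]
force: [-1.6, 1.3, 6.3]
grip_width: 0.0351
finger_force: 29.3
yaw 1.529 q7 -0.52 M [0.263 0.417 0.083] F [-1.4  0.1  9.6] clk 16.975
[ 62  88  94  94  94  95  99 106 107 107 107 102  83  66  78  85  85  85
  85  85  85  85  85  82  67  35  23  18]
yaw 1.629 q7 -0.45 M [0.359 0.505 0.074] F [-3.1  1.   9.3] clk 17.15
[ 65  90  93  94  95  94  99 106 107 108 108 131 183 213 215 190 102  70
  83  85  86  86  85  81  66  35  23  18]
yaw 1.729 q7 -0.37 M [0.371 0.532 0.029] F [-1.4  1.5 10.9] clk 17.325
[ 65  88  93  94  95  95 100 106 107 107 109 131 183 213 215 189  97  71
  84  85  86  85  85  83  69  38  23  17]
```

The bolt has dropped: its top edge moved from row 228 to row 232, about 9 mm, at yaw near 1.58. I'll turn forward now, about 6.4 rad in total with one regrip.

```bash

python3 -m handwheel '[{"dx":0,"dy":0,"dz":0,"wx":0,"wy":0,"wz":0.175,"claw":30},{"dx":0,"dy":0,"dz":0,"wx":0,"wy":0,"wz":0.175,"claw":30},{"dx":0,"dy":0,"dz":0,"wx":0,"wy":0,"wz":0.175,"claw":30},{"dx":0,"dy":0,"dz":0,"wx":0,"wy":0,"wz":0.175,"claw":30},{"dx":0,"dy":0,"dz":0,"wx":0,"wy":0,"wz":0.175,"claw":30},{"dx":0,"dy":0,"dz":0,"wx":0,"wy":0,"wz":0.175,"claw":30}]'; python3 b.py
python3 -m handwheel '[{"dx":0,"dy":0,"dz":0,"wx":0,"wy":0,"wz":0.175,"claw":30},{"dx":0,"dy":0,"dz":0,"wx":0,"wy":0,"wz":0.175,"claw":30},{"dx":0,"dy":0,"dz":0,"wx":0,"wy":0,"wz":0.175,"claw":30},{"dx":0,"dy":0,"dz":0,"wx":0,"wy":0,"wz":0.175,"claw":30},{"dx":0,"dy":0,"dz":0,"wx":0,"wy":0,"wz":0.175,"claw":30},{"dx":0,"dy":0,"dz":0,"wx":0,"wy":0,"wz":0.175,"claw":30}]'; python3 b.py
```

```text
clock: 18.08
position: [0.4975, -0.0583, 0.0752]
tool_rot: [3.141, -0.001, 0.665]
force: [0.4, 0.0, 5.6]
grip_width: 0.0349
finger_force: 29.4
yaw 0.655 q7 -1.19 M [-0.231 -0.248 -0.061] F [ 0.7 -0.5  4.9] clk 18.125
[30 32 43 47 34 30 29 27 25 22 24 26 26 22 22 28 37 42 50 67 76 78 78 78
 73 64 62 64]
clock: 18.88
position: [0.4975, -0.0587, 0.0752]
tool_rot: [-3.141, -0.001, -0.385]
force: [0.4, -3.8, 6.4]
grip_width: 0.0351
finger_force: 29.8
yaw -0.395 q7 -1.94 M [-0.912 -0.277 -0.086] F [ 0.9 -3.4  8.3] clk 18.925
[29 28 29 31 32 33 33 30 27 25 31 34 27 23 23 24 31 36 49 69 79 79 78 77
 73 59 53 52]
```

```bash

python3 -m handwheel '[{"dx":0,"dy":0,"dz":0,"wx":0,"wy":0,"wz":0.175,"claw":30},{"dx":0,"dy":0,"dz":0,"wx":0,"wy":0,"wz":0.175,"claw":30},{"dx":0,"dy":0,"dz":0,"wx":0,"wy":0,"wz":0,"claw":30}]'; python3 b.py
python3 -m handwheel '[{"dx":0,"dy":0,"dz":0,"wx":0,"wy":0,"wz":0,"claw":65},{"dx":0,"dy":0,"dz":0,"wx":0,"wy":0,"wz":0,"claw":65},{"dx":0,"dy":0,"dz":0,"wx":0,"wy":0,"wz":-0.18,"claw":65},{"dx":0,"dy":0,"dz":0,"wx":0,"wy":0,"wz":-0.18,"claw":65},{"dx":0,"dy":0,"dz":0,"wx":0,"wy":0,"wz":-0.18,"claw":65},{"dx":0,"dy":0,"dz":0,"wx":0,"wy":0,"wz":-0.18,"claw":65},{"dx":0,"dy":0,"dz":0,"wx":0,"wy":0,"wz":-0.18,"claw":65},{"dx":0,"dy":0,"dz":0,"wx":0,"wy":0,"wz":-0.18,"claw":65}]'
python3 -m handwheel '[{"dx":0,"dy":0,"dz":0,"wx":0,"wy":0,"wz":-0.18,"claw":65},{"dx":0,"dy":0,"dz":0,"wx":0,"wy":0,"wz":-0.18,"claw":65},{"dx":0,"dy":0,"dz":0,"wx":0,"wy":0,"wz":-0.18,"claw":65},{"dx":0,"dy":0,"dz":0,"wx":0,"wy":0,"wz":-0.18,"claw":65},{"dx":0,"dy":0,"dz":0,"wx":0,"wy":0,"wz":-0.18,"claw":65},{"dx":0,"dy":0,"dz":0,"wx":0,"wy":0,"wz":-0.18,"claw":65},{"dx":0,"dy":0,"dz":0,"wx":0,"wy":0,"wz":-0.18,"claw":65},{"dx":0,"dy":0,"dz":0,"wx":0,"wy":0,"wz":-0.18,"claw":65}]'
python3 b.py
python3 -m handwheel '[{"dx":0,"dy":0,"dz":0,"wx":0,"wy":0,"wz":-0.18,"claw":65},{"dx":0,"dy":0,"dz":0,"wx":0,"wy":0,"wz":-0.18,"claw":65},{"dx":0,"dy":0,"dz":0,"wx":0,"wy":0,"wz":-0.18,"claw":65},{"dx":0,"dy":0,"dz":0,"wx":0,"wy":0,"wz":-0.18,"claw":65},{"dx":0,"dy":0,"dz":0,"wx":0,"wy":0,"wz":-0.18,"claw":65},{"dx":0,"dy":0,"dz":0,"wx":0,"wy":0,"wz":-0.18,"claw":65},{"dx":0,"dy":0,"dz":0,"wx":0,"wy":0,"wz":-0.18,"claw":65},{"dx":0,"dy":0,"dz":0,"wx":0,"wy":0,"wz":-0.18,"claw":65}]'
python3 b.py
```

```text
clock: 19.3
position: [0.4975, -0.0588, 0.0751]
tool_rot: [-3.141, -0.001, -0.732]
force: [0.4, -4.3, 8.9]
grip_width: 0.0346
finger_force: 30.2
yaw -0.73 q7 -2.17 M [-0.946 -0.073 -0.069] F [ 0.7 -4.5  8.4] clk 19.35
[ 40  69  89  96  96  97 101 107 107 106 109 131 182 212 216 214 199 146
  78  79  85  86  85  82  67  35  22  18]
clock: 20.35
position: [0.4968, -0.0582, 0.0747]
tool_rot: [-3.141, 0.0, 0.354]
force: [-0.8, 0.4, -0.5]
grip_width: 0.0556
finger_force: 0.0
clock: 21.35
position: [0.4969, -0.0583, 0.0748]
tool_rot: [-3.142, -0.0, 1.794]
force: [0.2, -0.2, 0.1]
grip_width: 0.0558
finger_force: 0.0
yaw 1.803 q7 -0.32 M [-0.046  0.07  -0.024] F [-0.1 -0.1 -0.4] clk 21.4
[ 63  87  93  93  95  95  99 105 107 108 108 131 183 213 217 215 200 146
  76  80  85  86  86  83  67  35  23  17]
clock: 22.4
position: [0.4968, -0.0583, 0.0747]
tool_rot: [3.141, -0.0, -3.053]
force: [-1.5, 0.5, -0.0]
grip_width: 0.0555
finger_force: 0.0
yaw -3.043 q7 0.89 M [0.016 0.007 0.003] F [-1.  -0.3 -0. ] clk 22.45
[49 47 40 29 29 30 26 25 25 25 24 24 24 23 24 27 31 33 26 22 21 26 33 35
 28 26 27 27]
```

```bash

python3 -m handwheel '[{"dx":0,"dy":0,"dz":0,"wx":0,"wy":0,"wz":0,"claw":30},{"dx":0,"dy":0,"dz":0,"wx":0,"wy":0,"wz":0,"claw":30},{"dx":0,"dy":0,"dz":0,"wx":0,"wy":0,"wz":0,"claw":30},{"dx":0,"dy":0,"dz":0,"wx":0,"wy":0,"wz":0,"claw":30},{"dx":0,"dy":0,"dz":0,"wx":0,"wy":0,"wz":0.18,"claw":30},{"dx":0,"dy":0,"dz":0,"wx":0,"wy":0,"wz":0.18,"claw":30},{"dx":0,"dy":0,"dz":0,"wx":0,"wy":0,"wz":0.18,"claw":30},{"dx":0,"dy":0,"dz":0,"wx":0,"wy":0,"wz":0.18,"claw":30}]'
python3 -m handwheel '[{"dx":0,"dy":0,"dz":0,"wx":0,"wy":0,"wz":0.18,"claw":30},{"dx":0,"dy":0,"dz":0,"wx":0,"wy":0,"wz":0.18,"claw":30},{"dx":0,"dy":0,"dz":0,"wx":0,"wy":0,"wz":0.18,"claw":30},{"dx":0,"dy":0,"dz":0,"wx":0,"wy":0,"wz":0.18,"claw":30},{"dx":0,"dy":0,"dz":0,"wx":0,"wy":0,"wz":0.18,"claw":30},{"dx":0,"dy":0,"dz":0,"wx":0,"wy":0,"wz":0.18,"claw":30},{"dx":0,"dy":0,"dz":0,"wx":0,"wy":0,"wz":0.18,"claw":30},{"dx":0,"dy":0,"dz":0,"wx":0,"wy":0,"wz":0.18,"claw":30}]'; python3 b.py
```

```text
clock: 23.45
position: [0.4969, -0.0583, 0.0749]
tool_rot: [-3.141, 0.0, 2.5]
force: [-1.9, -1.7, 0.7]
grip_width: 0.035
finger_force: 29.7
clock: 24.45
position: [0.4973, -0.0583, 0.0749]
tool_rot: [3.141, -0.0, 1.06]
force: [0.5, -1.0, -1.8]
grip_width: 0.0349
finger_force: 30.0
yaw 1.051 q7 -0.91 M [-0.694 -0.378 -0.093] F [ 0.8 -2.9 -1.9] clk 24.5
[ 23  22  22  28  38  47  69  94 106 107 109 132 183 213 216 216 216 206
 168  85  75  86  86  83  68  36  22  18]
```

```bash

python3 -m handwheel '[{"dx":0,"dy":0,"dz":0,"wx":0,"wy":0,"wz":0.18,"claw":30},{"dx":0,"dy":0,"dz":0,"wx":0,"wy":0,"wz":0.18,"claw":30},{"dx":0,"dy":0,"dz":0,"wx":0,"wy":0,"wz":0.18,"claw":30},{"dx":0,"dy":0,"dz":0,"wx":0,"wy":0,"wz":0.18,"claw":30},{"dx":0,"dy":0,"dz":0,"wx":0,"wy":0,"wz":0.18,"claw":30},{"dx":0,"dy":0,"dz":0,"wx":0,"wy":0,"wz":0.18,"claw":30},{"dx":0,"dy":0,"dz":0,"wx":0,"wy":0,"wz":0.18,"claw":30},{"dx":0,"dy":0,"dz":0,"wx":0,"wy":0,"wz":0.18,"claw":30}]'
python3 -m handwheel '[{"dx":0,"dy":0,"dz":0,"wx":0,"wy":0,"wz":0.18,"claw":30},{"dx":0,"dy":0,"dz":0,"wx":0,"wy":0,"wz":0.16,"claw":30},{"dx":0,"dy":0,"dz":0,"wx":0,"wy":0,"wz":0,"claw":30},{"dx":0,"dy":0,"dz":0,"wx":0,"wy":0,"wz":0,"claw":30},{"dx":0,"dy":0,"dz":0,"wx":0,"wy":0,"wz":0,"claw":30}]'; python3 b.py
python3 - <<'E'
from h import *
import cv2
f=optics.grab_frame('side');P=[.4865,-.0039,-1.3855]
X=pose(P,[[.055,0,.101],[.055,0,.092],[.055,0,.0838]]);print(proj(f,X)[:,1].round(2))
cv2.imwrite('pics/s6.png',cv2.resize(f['frame'][190:280,300:420],(800,600),interpolation=cv2.INTER_CUBIC))
E
```

```text
clock: 25.5
position: [0.4974, -0.0586, 0.0749]
tool_rot: [-3.142, -0.001, -0.377]
force: [0.3, -3.5, -0.3]
grip_width: 0.0349
finger_force: 30.6
clock: 26.12
position: [0.4973, -0.0586, 0.0749]
tool_rot: [-3.141, -0.001, -0.711]
force: [0.7, -5.4, 0.9]
grip_width: 0.0349
finger_force: 30.8
yaw -0.711 q7 -2.18 M [-1.108 -0.191 -0.032] F [ 0.9 -5.2  1.6] clk 26.175
[ 28  46  66  81  91  96 102 107 107 107 109 131 182 211 215 216 215 215
 205 167  83  71  84  82  66  34  24  17]
[227.62 231.65 235.3 ]
```

View pics/s6.png

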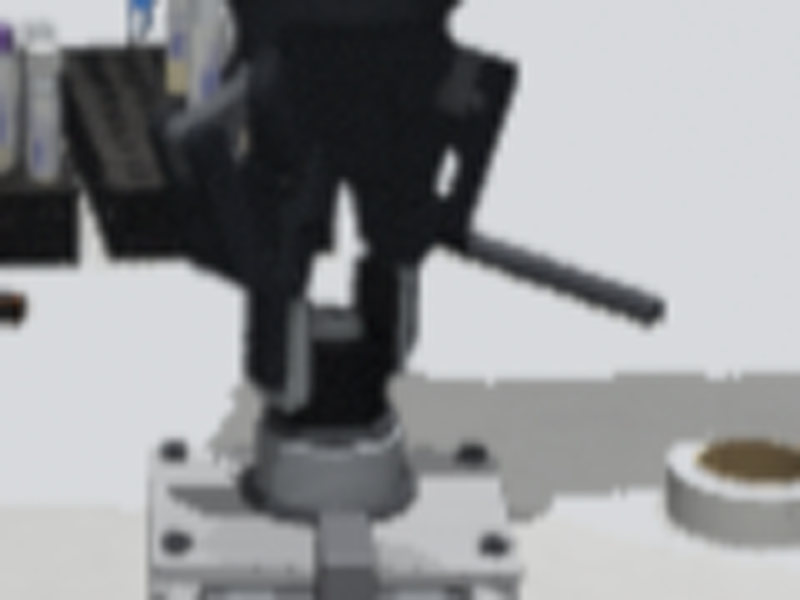

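The bolt now stands only slightly proud of the collar: the top edge is at row 235.2, against a predicted 235.3 for one full turn. The fingers still hold the collar at 30 N and the plate hasn't moved, so I'm handing in.

```bash
python3 -c "
from workcell import job_done
print(job_done())"
```

```text
the job is handed in; nothing more can be done
None
```

I handed the job in: the plate is home against the stop, and the bolt dropped and was then turned one full turn forward (sunk about 17 mm by camera). The gripper still holds the collar at 30 N, the bystanders were not touched, and it took about 26 s; no verdict was returned.

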